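# Riddle the new potatoes: small ones into the pan, large ones into the pot

## Robot

A 6-joint arm with a two-finger parallel gripper is mounted at the origin on the work surface. World frame = base frame: x ahead of the robot, y to its left, z up, the work surface at z = 0. Lengths are in m, angles in rad, forces in N, time in s.
With the tool pointing down it reaches from about 0.35 to 0.85 m from the base axis. Payload 8.1 kg.
Tool frame: the origin (TCP) lies at the very end of the fingers, on their centre line; the grasp point (between the pads) lies 19 mm behind it; z points along the fingers, y is the direction in which the jaws open and shut (so a half turn about z gives the same grasp; the last joint's range is limited). The gripper opens to 85 mm and grips with 20 to 120 N. Pads are 22 mm wide; open, the fingers measure 114 mm over their backs; the gripper's body (76 mm by 85 mm) begins 54 mm behind the grasp point. The pads swing forward as they close: fully open they stand 13 mm farther back than shut.
Start: joints at [-1.236, 0.13, 1.488, -0, 1.523, -0.085], TCP at [0.245, -0.548, 0.231] pointing down, gripper open.
Joint ranges: [-2.96, 2.96], [-0.89, 2.26], [0.02, 2.5], [-1.34, 4.48], [0, 2.73], [-2.66, 2.66]. Speed limits (rad/s): [2.39, 2.39, 2.79, 3.14, 3.14, 3.14].

## Interface

Orientations are given as a rotation vector (axis times angle).
In Python, from cell import manip, viewer gives the robot as it stands. The module is installed in compiled form; this text tells all that it offers.
- The arm moves only by the tool send_rows, never from a script. Its argument "moves" is text: rows parted by semicolons, each of 7 numbers parted by spaces: the shift along the tool's x, y, z in m, then the turn, a rotation vector about the tool's x, y, z in rad, then the gripper command: -1 is shut, 1 is fully open, values between are in proportion. In form: dx dy dz ax ay az gripper; .... A call has 1 to 20 rows; each row shifts and turns the commanded pose from where the row before left it, along the tool's axes as they then stand; what a row does not reach is not made up. A row lasts 1/12 s, in which the tool goes at most 41.7 mm and 7.16 degrees, less where a joint would pass 70% of its speed; a pose out of reach is approached as far as the arm can. A call with a gripper value outside its range is refused whole. The fingers move at their own pace and stop on an object; the grip force is fixed at half the most. Time passes only in rows, so rows that do not move let the fingers close. It gives the time, the measured TCP pose, the force and the opening at its end, in the units of the state.
- manip.observe(): the state, without advancing time (a new reading comes with each control period).
- viewer.snapshot(name): name is "side" or "top"; returns a dict with "frame" (384x512x3 uint8, blue, green, red), "vfov" (degrees; the focal length in pixels is half the picture's height over the tangent of half this angle, whatever the lens; pixels are square), "cx", "cy" (the principal point, pixels), "k1" (the pictures are not rectified: a ray, as slopes to the right and down, at radius r is drawn at 1 + k1 r^2 times it, then the intrinsics apply), "xyz" and "rotation" of the camera in the world. Camera axes: x right, y up, looking along -z (the intrinsics and any distortion apply to the point x, -y, -z); pixel columns grow to the right and rows downward; lengths in m; the calibration is good to about 2 mm. A picture is of the moment at which its call begins. There is no depth.
- manip.hand_in(): hands the job in, once; it reports no verdict.
Trained networks look in the newest picture that a camera, given by its name, has taken for a name from the list of things; names that differ only in an ending like _2 or _b are one class to them, and where a whole thing is asked for, a point or a joint stands for the part that bears it (a point fixed in the world has none). Each returns a list of dicts, best first, with "confidence" (0 to 1); they miss things now and then, are a little off and sometimes report something else, mostly with a low value. They report only what shows in the picture. A call takes as long as a camera call. They do not tell look-alikes from the thing itself.
- viewer.search_frame(camera, target): "position" ([x, y, z] in m, in the coordinates of the camera as it stood for that picture, good to about 4 mm: the middle of the surface that is visible of it).
- viewer.silhouettes(camera, target): "pixels" (384x512 bool, what is visible of it).
The state is a dict: "clock": time; "joints": joint angles; "qvel": joint speeds; "joint_efforts": joint torques, N m; "tool_pos": TCP position; "tcp_rot": TCP orientation; "force": force on the tool from outside, world axes, zero at the start; "moment": the same for the moment, N m; "gripper_width": finger opening in m.
Only numpy, scipy, OpenCV 4.12 (cv2) and the standard library are available. Lean on these libraries where they do the work, as an engineer would, in place of code of your own. Each camera call takes 0.05 s, during which the arm holds its last target.

## Task

Shake the wire basket low over the steel pan until all the small yellow potatoes have dropped through into the pan, keeping the large red ones in the basket. Then tip the large ones over the basket's lip into the red pot, from low over its rim, and stand the empty basket upright in the middle of the blue mat. Leave the other things on the counter alone.

Things in the scene. Friction and masses are not known exactly. Their poses are not given: they have to be found in the camera images.
- basket_grip (a point): Centre of the black flat-sided grip of the wire basket, on a rigid wire bail; the basket is lifted here. Grip 16 mm thick (x) x 104 mm long (y) x 26 mm high, open under and beside it. Basket axes: the pouring lip is at the -x end, y along the grip, z up. The basket (380 to 540 g, plus 230 g potatoes) stands on two skids whose undersides lie 180 mm below this point.
- basket_floor (a point): Middle of the basket's floor, 125 mm below the grip centre: six steel bars 6 mm thick along x, 34 mm centre to centre (28 mm gaps); level from x = +90 to -65 mm of the grip, then sloping up 25 degrees to the lip. Rails at both sides (y = +-86 mm) and the back (x = +93 mm), 50 mm high; none at the lip. Skids below: 130 mm along x, at y = +-85 mm. Axes as the grip's.
- basket_lip (a point): Middle of the basket's pouring lip, where the sloping floor bars end, 170 mm wide along y: 125 mm towards -x and 97 mm below the grip centre. Large potatoes roll out over it once the basket is tilted well beyond 25 degrees, lip down; 40 degrees or more empties it. Axes as the grip's.
- pan: Shallow steel steam-table pan, fixed, 325 mm (its x) x 265 mm (its y) over the rim, 65 mm deep, inside 299 x 239 mm; origin at the centre of its underside, inner floor 3 mm above it. The basket stands in it at the start; the small potatoes belong in it.
- pot: Wide red casserole, open, fixed, rim 90 mm high, 270 mm outside and about 260 mm inside diameter, inner floor 5 mm up, two black side handles that reach 168 mm out along its x just below the rim; origin at the centre of its underside. The large potatoes belong in it.
- mat: Blue draining mat, fixed, 250 mm (its x) x 260 mm (its y) x 4 mm thick; origin at the centre of its underside. The emptied basket belongs on it.
- small1_center (a point): Small yellow fingerling potato, 48 mm long with round ends, 22 mm thick, 13 g, one of four; point at its centre, its own y axis along its length. At the start it lies across two floor bars, bridging a gap, until the basket is shaken (best along the grip's y, across the bars); end-on or turned along a gap it drops through.
- small2_center (a point): Small yellow fingerling potato, 48 mm long with round ends, 22 mm thick, 13 g, one of four; point at its centre, its own y axis along its length. As small1.
- small3_center (a point): Small yellow fingerling potato, 48 mm long with round ends, 22 mm thick, 13 g, one of four; point at its centre, its own y axis along its length. As small1.
- small4_center (a point): Small yellow fingerling potato, 48 mm long with round ends, 22 mm thick, 13 g, one of four; point at its centre, its own y axis along its length. As small1.
- large1_center (a point): Large round red potato, 48 mm in diameter, 60 g, one of three, in the basket at the start; too big for the gaps, it rolls along them; point at its centre.
- large2_center (a point): Large red potato as large1.
- large3_center (a point): Large red potato as large1.
- salt: Bystander: white salt shaker with steel cap, 42 mm wide, 79 mm high, loose; origin at the centre of its underside.
- pepper: Bystander: dark pepper shaker with steel cap, 42 mm wide, 79 mm high, loose; origin at the centre of its underside.
- jar: Bystander: amber jar with yellow lid, 62 mm wide, 90 mm high, loose; origin at the centre of its underside.
- mug: Bystander: white mug, 80 mm wide, 92 mm high, loose; origin at the centre of its underside.
- ramekin: Bystander: low white dish, 80 mm wide, 42 mm high, loose, at the far side; origin at the centre of its underside.
- spatula: Bystander: spatula lying on the counter at the far side, pointing sideways, about 280 mm long along its x; origin at its middle on the underside.
Things that resemble listed ones, but are neither listed nor needed, are in the scene too. What is shaped like the part that bears large3_center but orange or purple is not meant.

How it is judged:
On the way, in this order (a step that is already met when the one before it is completed fails the run):
1. all four small potatoes lie in the steel pan while all three large ones are still in the basket (x of small1_center in the frame of pan between -0.155 and 0.155 m and y of small1_center in the frame of pan between -0.125 and 0.125 m and z of small1_center in the frame of pan between 0 and 0.045 m and x of small2_center in the frame of pan between -0.155 and 0.155 m and y of small2_center in the frame of pan between -0.125 and 0.125 m and z of small2_center in the frame of pan between 0 and 0.045 m and x of small3_center in the frame of pan between -0.155 and 0.155 m and y of small3_center in the frame of pan between -0.125 and 0.125 m and z of small3_center in the frame of pan between 0 and 0.045 m and x of small4_center in the frame of pan between -0.155 and 0.155 m and y of small4_center in the frame of pan between -0.125 and 0.125 m and z of small4_center in the frame of pan between 0 and 0.045 m and distance between each of large1_center, large2_center, large3_center and basket_grip below 0.19 m and z of each of large1_center, large2_center, large3_center in the frame of basket_grip above -0.135 m), for 0.2 s.
2. all three large potatoes are in the red pot, the small ones still in the pan (horizontal distance between each of large1_center, large2_center, large3_center and pot below 0.13 m and z of large1_center in the frame of pot between 0 and 0.085 m and z of large2_center in the frame of pot between 0 and 0.085 m and z of large3_center in the frame of pot between 0 and 0.085 m and x of small1_center in the frame of pan between -0.155 and 0.155 m and y of small1_center in the frame of pan between -0.125 and 0.125 m and z of small1_center in the frame of pan between 0 and 0.045 m and x of small2_center in the frame of pan between -0.155 and 0.155 m and y of small2_center in the frame of pan between -0.125 and 0.125 m and z of small2_center in the frame of pan between 0 and 0.045 m and x of small3_center in the frame of pan between -0.155 and 0.155 m and y of small3_center in the frame of pan between -0.125 and 0.125 m and z of small3_center in the frame of pan between 0 and 0.045 m and x of small4_center in the frame of pan between -0.155 and 0.155 m and y of small4_center in the frame of pan between -0.125 and 0.125 m and z of small4_center in the frame of pan between 0 and 0.045 m), for 0.2 s.
At the end, for the whole second after the job is handed in: The four small potatoes lie in the pan (centres under 45 mm above its underside), the three large ones in the pot (centres below its rim), and the basket stands upright (within 6 degrees) on the mat, its grip within 35 mm of the mat's centre along each side (all of step 2 and x of basket_grip in the frame of mat between -0.035 and 0.035 m and y of basket_grip in the frame of mat between -0.035 and 0.035 m and z of basket_grip in the frame of mat between 0.17 and 0.196 m and angle between basket_grip's own z axis and vertical below 0.1 rad); the robot touches nothing.
It fails at once if a bystander (salt, pepper, jar, mug, dish or spatula) is shoved more than 40 mm (distance of any of salt, pepper, jar, mug, ramekin, spatula from where it was at the start of the episode above 0.04 m).
It fails at once if a potato leaves the basket from too high up (its centre still over 230 mm above the counter when it is clear of the basket) ((distance between small1_center and basket_grip above 0.21 m and height (world z) of small1_center above 0.23 m) or (distance between small2_center and basket_grip above 0.21 m and height (world z) of small2_center above 0.23 m) or (distance between small3_center and basket_grip above 0.21 m and height (world z) of small3_center above 0.23 m) or (distance between small4_center and basket_grip above 0.21 m and height (world z) of small4_center above 0.23 m) or (distance between large1_center and basket_grip above 0.21 m and height (world z) of large1_center above 0.23 m) or (distance between large2_center and basket_grip above 0.21 m and height (world z) of large2_center above 0.23 m) or (distance between large3_center and basket_grip above 0.21 m and height (world z) of large3_center above 0.23 m)).
It also fails if it takes over 58 s, if anything falls off the work surface, if the arm or the gripper's body presses on something with over 40 N, if the wrist force passes 120 N, or if a joint passes its speed limit or range.

## Working session

There is one attempt and no reset: what is moved stays moved. The work goes in short steps, Python scripts to look and compute and a tool call to move; the robot and the scene stay as the last step left them, time stands still between calls to the robot, and variables do not carry over. Pictures are saved under pics/ and viewed, and the job is handed in when it is done.

Besides the shell and the picture viewer there is one more tool, called after "Request:" by a JSON object that holds its "fn" and its "kwargs". send_rows: Moves the arm, as the interface text tells. Its arguments: {"type":"object","properties":{"moves":{"type":"string"}},"required":["moves"]}

```bash
mkdir -p pics; cat > h.py <<'E'
import numpy as np, cv2
from cell import manip, viewer
def snap(cam,name):
    s=viewer.snapshot(cam); cv2.imwrite(f'pics/{name}.png',s['frame']); return s
def rot(s):
    from scipy.spatial.transform import Rotation as R
    r=np.array(s['rotation'],float)
    return r if r.shape==(3,3) else (R.from_rotvec(r).as_matrix() if r.size==3 else R.from_quat(r).as_matrix())
def w(s,p): return rot(s)@np.array(p)+np.array(s['xyz'])
def px(s,P):
    c=rot(s).T@(np.array(P)-np.array(s['xyz'])); x=c[0]/-c[2]; y=-c[1]/-c[2]
    f=192/np.tan(np.radians(s['vfov'])/2); r2=x*x+y*y; k=1+s['k1']*r2
    return s['cx']+f*x*k, s['cy']+f*y*k
def ray(s,u,v):
    f=192/np.tan(np.radians(s['vfov'])/2); d=np.array([(u-s['cx'])/f,(v-s['cy'])/f]); q=d.copy()
    for _ in range(20): q=d/(1+s['k1']*(q@q))
    return np.array(s['xyz']), rot(s)@np.array([q[0],-q[1],-1])
def onz(s,u,v,z):
    o,d=ray(s,u,v); return o+d*(z-o[2])/d[2]
E
python3 - <<'E'
from h import *
np.set_printoptions(precision=4,suppress=True)
o=manip.observe(); print(o)
for c in ['side','top']:
    s=snap(c,c+'0'); print(c,{k:v for k,v in s.items() if k!='frame'})
    for t in ['basket_grip','basket_floor','basket_lip','pan','pot','mat','small1_center','large1_center','salt','pepper','jar','mug','ramekin','spatula']:
        for d in viewer.search_frame(c,t): print(t,round(d['confidence'],2),w(s,d['position']), np.round(px(s,w(s,d['position'])),0))
print(manip.observe()['clock'])
E
```

```text
{'clock': 0.0, 'joints': array([-1.2364,  0.1312,  1.4892, -0.    ,  1.523 , -0.0854]), 'qvel': array([-0.0012, -0.0001, -0.001 , -0.0002, -0.0007, -0.0011]), 'joint_efforts': array([  0.001 , -56.9402, -50.0549,   0.0001,   0.0151,  -0.    ]), 'tool_pos': array([ 0.2444, -0.5474,  0.2303]), 'tcp_rot': array([-3.0709, -0.6542,  0.0004]), 'force': array([-0.204 ,  0.3317,  0.7246]), 'moment': array([ 0.0379, -0.0558,  0.0461]), 'gripper_width': 0.08527640494312615}
side {'vfov': 52.762859077289306, 'cx': 253.02923474831627, 'cy': 189.97311569021198, 'k1': -0.010155855567669965, 'xyz': array([ 0.0569, -0.937 ,  0.7556]), 'rotation': array([ 0.9777, -0.2602, -0.4575])}
basket_grip 0.95 [ 0.4723 -0.3929  0.0952] [293. 270.]
basket_floor 0.94 [ 0.4769 -0.3922  0.0968] [294. 269.]
basket_floor 0.43 [ 0.6716 -0.4031  0.0676] [357. 255.]
basket_lip 0.63 [ 0.4744 -0.3922  0.0929] [293. 270.]
basket_lip 0.47 [0.4023 0.2957 0.0452] [172. 170.]
pot 0.77 [0.3997 0.2943 0.0438] [171. 170.]
mat 0.67 [ 0.6284 -0.0419  0.0054] [271. 208.]
small1_center 0.4 [ 0.4429 -0.3861  0.078 ] [280. 278.]
salt 0
[... 820 characters left out ...]
18] [317. 220.]
pan 0.29 [ 0.4606 -0.3591  0.0807] [330. 212.]
pot 0.81 [0.4558 0.3687 0.0024] [125. 208.]
pot 0.64 [0.5407 0.0185 0.0052] [223. 188.]
mat 0.96 [0.5387 0.0166 0.0055] [223. 189.]
small1_center 0.74 [ 0.6875 -0.2265  0.0708] [292. 147.]
small1_center 0.46 [ 0.4439 -0.3805  0.079 ] [336. 217.]
large1_center 0.51 [ 0.5236 -0.3237  0.0953] [321. 193.]
salt 0.47 [ 0.6874 -0.2247  0.0702] [292. 147.]
pepper 0.71 [0.7    0.2208 0.0678] [166. 140.]
jar 0.72 [ 0.6819 -0.385   0.0916] [338. 149.]
jar 0.36 [ 0.4901 -0.3492  0.1005] [328. 203.]
mug 0.87 [0.6957 0.3812 0.0478] [123. 141.]
ramekin 0.9 [0.7939 0.0966 0.0078] [204. 120.]
spatula 0.85 [ 0.7796 -0.0691  0.0004] [249. 125.]
1.5
```

View pics/top0.png

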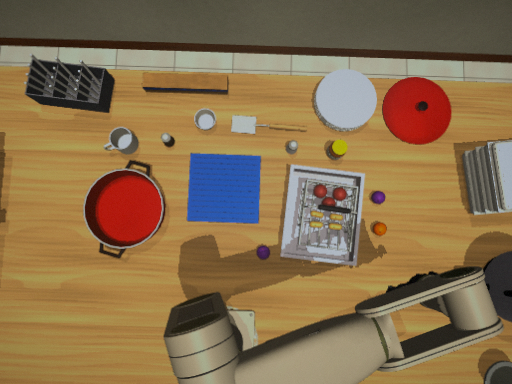

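View pics/side0.png

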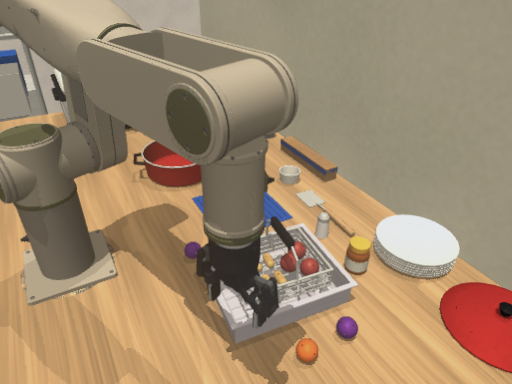

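```bash
python3 - <<'E'
import cv2
a=cv2.imread('pics/top0.png')[120:300,250:410]; cv2.imwrite('pics/top0z.png',cv2.resize(a,None,fx=3.3,fy=3.3,interpolation=cv2.INTER_CUBIC))
a=cv2.imread('pics/side0.png')[150:384,170:400]; cv2.imwrite('pics/side0z.png',cv2.resize(a,None,fx=2.5,fy=2.5,interpolation=cv2.INTER_CUBIC))
E
```

```text
(no output)
```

View pics/top0z.png

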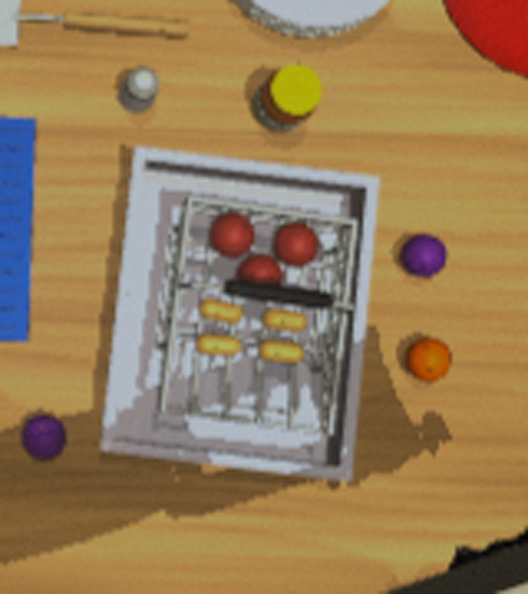

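View pics/side0z.png

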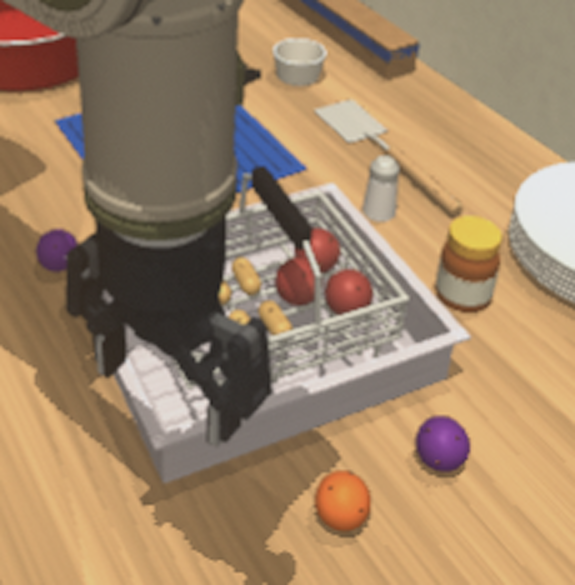

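```bash
python3 - <<'E'
from h import *
np.set_printoptions(precision=4,suppress=True)
# cached calib
top={'vfov': 50.98163052690028, 'cx': 251.785081975154, 'cy': 189.1320783465708, 'k1': -0.013763604901227714, 'xyz': [ 0.3747, -0.071 ,  1.469 ], 'rotation': [ 0.0773, -0.098 , -1.5397]}
side={'vfov': 52.762859077289306, 'cx': 253.02923474831627, 'cy': 189.97311569021198, 'k1': -0.010155855567669965, 'xyz':[ 0.0569, -0.937 ,  0.7556], 'rotation': [ 0.9777, -0.2602, -0.4575]}
import pickle; pickle.dump((top,side),open('cal.pkl','wb'))
im=cv2.imread('pics/top0.png')
m=(im.max(2)<45).astype(np.uint8); m2=np.zeros_like(m); m2[195:220,305:362]=m[195:220,305:362]
n,l,st,ce=cv2.connectedComponentsWithStats(m2)
for i in range(1,n):
    if st[i,4]>20:
        print(st[i],ce[i]); ys,xs=np.where(l==i)
        r=cv2.minAreaRect(np.c_[xs,ys].astype(np.float32)); print(r)
        c=onz(top,*ce[i],0.19); print('grip',c)
        a,b=[onz(top,u,ys[xs==u].mean(),0.19) for u in (xs.min(),xs.max())]; print(a,b,'yaw of y axis',np.degrees(np.arctan2(*(a-b)[:2]))) 
# pan corners (rim z 65) top: from zoom
for u,v in [(134,148),(378,178),(350,478),(100,450)]:
    U,V=u/3.3+250,v/3.3+120; print('pan corner',onz(top,U,V,.065))
# pot red interior
h=cv2.cvtColor(im,cv2.COLOR_BGR2HSV)
mm=((h[...,0]<8)|(h[...,0]>172))&(h[...,1]>150); mm[:, 175:]=0
ys,xs=np.where(mm); print('red',xs.min(),xs.max(),ys.min(),ys.max()); 
e=cv2.minEnclosingCircle(np.c_[xs,ys].astype(np.float32)); print(e, onz(top,*e[0],0.09))
bl=(h[...,0]>100)&(h[...,0]<130)&(h[...,1]>120); bl[:150]=0;bl[230:]=0;bl[:,:180]=0;bl[:,270:]=0
ys,xs=np.where(bl); r=cv2.minAreaRect(np.c_[xs,ys].astype(np.float32)); print('mat',r,onz(top,*r[0],.004), [onz(top,*q,.004)[:2] for q in cv2.boxPoints(r)])
a=cv2.imread('pics/top0.png')[140:270,70:180]; cv2.imwrite('pics/pot0z.png',cv2.resize(a,None,fx=4.5,fy=4.5,interpolation=cv2.INTER_CUBIC))
E
```

```text
[319 205  31   8  89] [335.5618 208.5506]
((333.9299621582031, 208.48997497558594), (30.547014236450195, 4.38406229019165), 8.130102157592773)
grip [ 0.4646 -0.3549  0.19  ]
[ 0.4696 -0.3018  0.19  ] [ 0.4596 -0.398   0.19  ] yaw of y axis 5.921708478918213
pan corner [ 0.6235 -0.2222  0.065 ]
pan corner [ 0.5991 -0.4851  0.065 ]
pan corner [ 0.2807 -0.4549  0.065 ]
pan corner [ 0.3027 -0.1923  0.065 ]
red 85 164 170 246
((124.59473419189453, 208.7421112060547), 39.68967056274414) [0.4496 0.3454 0.09  ]
mat ((223.60267639160156, 187.9200897216797), (70.49419403076172, 67.09608459472656), 1.9091522693634033) [0.5412 0.0152 0.004 ] [array([0.4193, 0.1424]), array([0.6662, 0.1456]), array([ 0.6656, -0.1147]), array([ 0.4182, -0.113 ])]
```

View pics/pot0z.png

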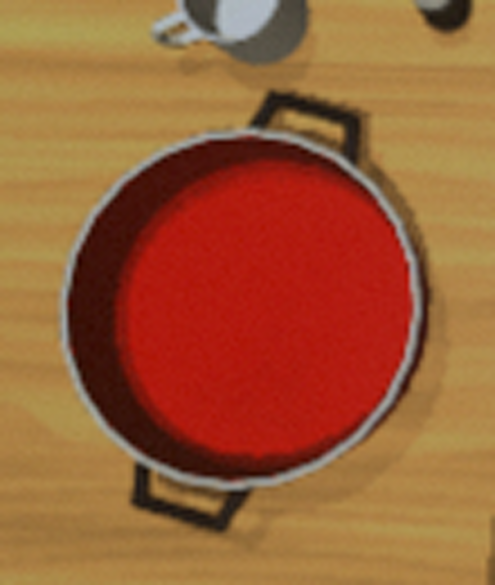

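```bash
python3 - <<'E'
from h import *
import pickle; top,side=pickle.load(open('cal.pkl','rb'))
np.set_printoptions(precision=4,suppress=True)
c=np.array([.464,-.351,.183]); ya=np.radians(-5.9); yax=np.array([-np.sin(ya),np.cos(ya),0])
for k in (-.052,0,.052): print(px(side,c+k*yax),px(top,c+k*yax+[0,0,.013]))
# triangulate centre
A=np.zeros((3,3));b=np.zeros(3)
for s,u,v in [(side,282.6,232.4),(top,334.4,208.9)]:
    o,d=ray(s,u,v); d/=np.linalg.norm(d); P=np.eye(3)-np.outer(d,d); A+=P;b+=P@o
print(np.linalg.solve(A,b)); print(onz(top,123.7,208.4,.09))
E
```

```text
(np.float64(292.48427148711284), np.float64(246.44949187264928)) (np.float64(350.9609083065687), np.float64(210.73512874441113))
(np.float64(282.0557594382497), np.float64(232.88809782091587)) (np.float64(334.75619381288783), np.float64(208.58093642551685))
(np.float64(272.50995378116215), np.float64(220.47440834182413)) (np.float64(318.5400449830507), np.float64(206.42483920967294))
[ 0.464  -0.3524  0.1854]
[0.4507 0.3485 0.09  ]
```

```bash
cat > plan.py <<'E'
import numpy as np, json
from scipy.spatial.transform import Rotation as R
B=np.array([[0,1,0],[1,0,0],[0,0,-1.]])
def ori(yaw,tilt,roll=0): # deg; tilt>0 lip down ; roll about basket x
    return R.from_euler('ZYX',[yaw,-tilt,roll],degrees=True)*R.from_matrix(B)
def load():
    d=json.load(open('cmd.json')); return np.array(d['p']),R.from_rotvec(d['r'])
def save(p,r): json.dump({'p':list(p),'r':list(r.as_rotvec())},open('cmd.json','w'))
def rows(wps,g,commit=True,smooth=True):
    """wps: list of (grip xyz, yaw, tilt, nrows) ; starts from commanded pose."""
    p,r=load(); out=[]; 
    for w in wps:
        P=np.array(w[0],float); Q=ori(w[1],w[2]); n=w[3]; 
        gp0=p-0.019*r.as_matrix()[:,2]; r0=r; rel=(r0.inv()*Q).as_rotvec()
        for i in range(1,n+1):
            t=i/n; 
            if smooth and n>3: t=t-np.sin(2*np.pi*t)/(2*np.pi)*0.7
            rt=r0*R.from_rotvec(rel*t); gt=gp0+(P-gp0)*t; pt=gt+0.019*rt.as_matrix()[:,2]
            d=np.round(r.inv().apply(pt-p),3)+0.; a=np.round((r.inv()*rt).as_rotvec(),3)+0.
            if np.linalg.norm(d)>.0416 or np.linalg.norm(a)>.1245: print('TOO FAST',i,d,a)
            p=p+r.apply(d); r=r*R.from_rotvec(a)
            out.append(' '.join(f'{x:g}' for x in [*d,*a,g]))
    if commit: save(p,r)
    for k in range(0,len(out),20): print('; '.join(out[k:k+20])); print()
    print('end TCP',np.round(p,4),'grip',np.round(p-0.019*r.as_matrix()[:,2],4),np.round(r.as_rotvec(),3))
E
python3 - <<'E'
from plan import *
save([.2444,-.5474,.2303],R.from_rotvec([-3.0709,-.6542,.0004]))
rows([([.464,-.3515,.250],-5.9,0,16)],1)
E
```

```text
0.006 -0.002 0 0 0 -0.021 1; 0.007 -0.002 0 0 0 -0.027 1; 0.011 -0.003 0 0 0 -0.041 1; 0.015 -0.003 0 0 0 -0.056 1; 0.021 -0.004 0 0 0 -0.075 1; 0.025 -0.002 0 0 0 -0.09 1; 0.029 0 0 -0.001 -0.001 -0.104 1; 0.031 0.003 0 0 0 -0.11 1; 0.03 0.007 0 0 0 -0.11 1; 0.028 0.009 0 0 0 -0.104 1; 0.023 0.011 -0.001 0 0 -0.09 1; 0.018 0.01 0 0 0 -0.075 1; 0.013 0.009 0 -0.001 0 -0.056 1; 0.009 0.007 0 0 0 -0.041 1; 0.006 0.005 0 0 0 -0.027 1; 0.005 0.004 0 0 0 -0.021 1

end TCP [ 0.4642 -0.3512  0.2313] grip [ 0.4641 -0.3512  0.2503] [2.333 2.104 0.   ]
```

Request:
{"fn": "send_rows", "kwargs": {"moves": "0.006 -0.002 0 0 0 -0.021 1; 0.007 -0.002 0 0 0 -0.027 1; 0.011 -0.003 0 0 0 -0.041 1; 0.015 -0.003 0 0 0 -0.056 1; 0.021 -0.004 0 0 0 -0.075 1; 0.025 -0.002 0 0 0 -0.09 1; 0.029 0 0 -0.001 -0.001 -0.104 1; 0.031 0.003 0 0 0 -0.11 1; 0.03 0.007 0 0 0 -0.11 1; 0.028 0.009 0 0 0 -0.104 1; 0.023 0.011 -0.001 0 0 -0.09 1; 0.018 0.01 0 0 0 -0.075 1; 0.013 0.009 0 -0.001 0 -0.056 1; 0.009 0.007 0 0 0 -0.041 1; 0.006 0.005 0 0 0 -0.027 1; 0.005 0.004 0 0 0 -0.021 1"}}

```text
clock: 2.83
tool_pos: [0.4649, -0.3508, 0.2321]
tcp_rot: [2.328, 2.106, -0.001]
force: [-0.1, 0.4, 0.3]
gripper_width: 0.0852
```

```bash
python3 - <<'E'
from h import *
o=manip.observe(); print(o['joints'],o['force']); snap('side','side1')
im=cv2.imread('pics/side1.png')[140:380,180:420]; cv2.imwrite('pics/side1z.png',cv2.resize(im,None,fx=2.4,fy=2.4))
from plan import *
rows([([.464,-.3515,.183],-5.9,0,6)],1)
E
```

```text
[-7.34048132e-01  8.11529249e-02  1.53940600e+00 -6.57797786e-04
  1.51924719e+00 -6.34002909e-01] [-0.08528065  0.41204258  0.29143586]
0 0 0.005 0 0 0 1; 0 0 0.011 0 0 0 1; 0 0 0.018 0 0 0 1; 0 0 0.017 0 0 0 1; 0 0 0.012 0 0 0 1; 0 0 0.004 0 0 0 1

end TCP [ 0.4642 -0.3512  0.1643] grip [ 0.4642 -0.3512  0.1833] [2.333 2.104 0.   ]
```

View pics/side1z.png

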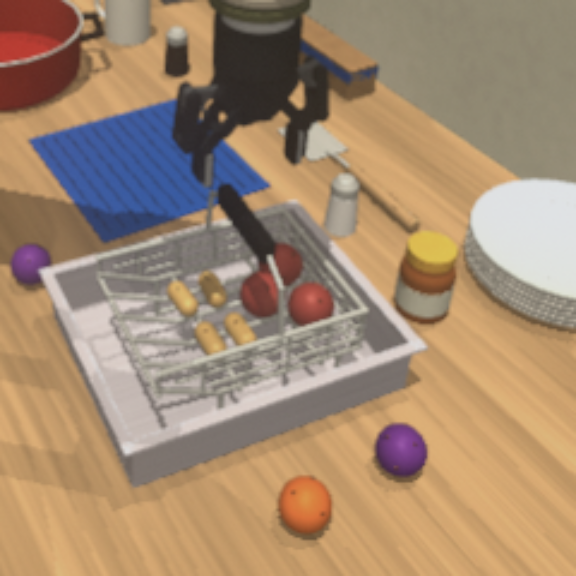

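Request:
{"fn": "send_rows", "kwargs": {"moves": "0 0 0.005 0 0 0 1; 0 0 0.011 0 0 0 1; 0 0 0.018 0 0 0 1; 0 0 0.017 0 0 0 1; 0 0 0.012 0 0 0 1; 0 0 0.004 0 0 0 1; 0 0 0 0 0 0 1; 0 0 0 0 0 0 -1; 0 0 0 0 0 0 -1; 0 0 0 0 0 0 -1; 0 0 0 0 0 0 -1; 0 0 0 0 0 0 -1; 0 0 0 0 0 0 -1; 0 0 0 0 0 0 -1; 0 0 0 0 0 0 -1; 0 0 0 0 0 0 -1"}}

```text
clock: 4.22
tool_pos: [0.4648, -0.352, 0.1658]
tcp_rot: [2.33, 2.102, -0.0]
force: [0.8, 0.4, 5.0]
gripper_width: 0.0152
```

```bash
python3 - <<'E'
from plan import *
rows([([.4642,-.3512,.224],-5.9,0,5),([.4654,-.340,.224],-5.6,0,3)],-1)
E
```

```text
0 0 -0.004 0 0 0 -1; 0 0 -0.01 0 0 0 -1; 0 0 -0.013 0 0 0 -1; 0 0 -0.01 0 0 0 -1; 0 0 -0.004 0 0 0 -1; 0.004 0 0 0 0 -0.002 -1; 0.004 0 0 0 0 -0.002 -1; 0.003 0 0 0 0 -0.001 -1

end TCP [ 0.4653 -0.3402  0.2053] grip [ 0.4653 -0.3402  0.2243] [2.327 2.11  0.   ]
```

Request:
{"fn": "send_rows", "kwargs": {"moves": "0 0 -0.004 0 0 0 -1; 0 0 -0.01 0 0 0 -1; 0 0 -0.013 0 0 0 -1; 0 0 -0.01 0 0 0 -1; 0 0 -0.004 0 0 0 -1; 0.004 0 0 0 0 -0.002 -1; 0.004 0 0 0 0 -0.002 -1; 0.003 0 0 0 0 -0.001 -1; 0.012 0 0 0 0 0 -1; -0.024 0 0 0 0 0 -1; 0.024 0 0 0 0 0 -1; -0.024 0 0 0 0 0 -1; 0.024 0 0 0 0 0 -1; -0.024 0 0 0 0 0 -1; 0.012 0 0 0 0 0 -1; 0 0 0 0 0 0 -1; 0 0 0 0 0 0 -1"}}

```text
clock: 5.63
tool_pos: [0.4654, -0.3397, 0.2057]
tcp_rot: [2.326, 2.11, -0.0]
force: [-0.8, 0.5, -6.2]
gripper_width: 0.0148
```

```bash
cat > look.py <<'E'
import sys
from h import *
n=sys.argv[1]
a=snap('side','s'+n)['frame']; b=snap('top','t'+n)['frame']
x0,y0,x1,y1=map(int,sys.argv[2:6]); X0,Y0,X1,Y1=map(int,sys.argv[6:10])
a=cv2.resize(a[y0:y1,x0:x1],(400,500),interpolation=cv2.INTER_CUBIC);b=cv2.resize(b[Y0:Y1,X0:X1],(400,500),interpolation=cv2.INTER_CUBIC)
cv2.imwrite(f'pics/c{n}.png',np.hstack([a,b]))
o=manip.observe(); print(o['clock'],o['tool_pos'],o['force'],o['moment'],o['gripper_width'])
E
python3 look.py 2 200 170 380 370 260 140 388 300
```

```text
5.7333 [ 0.46552739 -0.3403239   0.20606283] [-0.10517881 -0.63352182 -6.41865585] [-0.03626973  0.0956044  -0.02101836] 0.01496945653091481
```

View pics/c2.png

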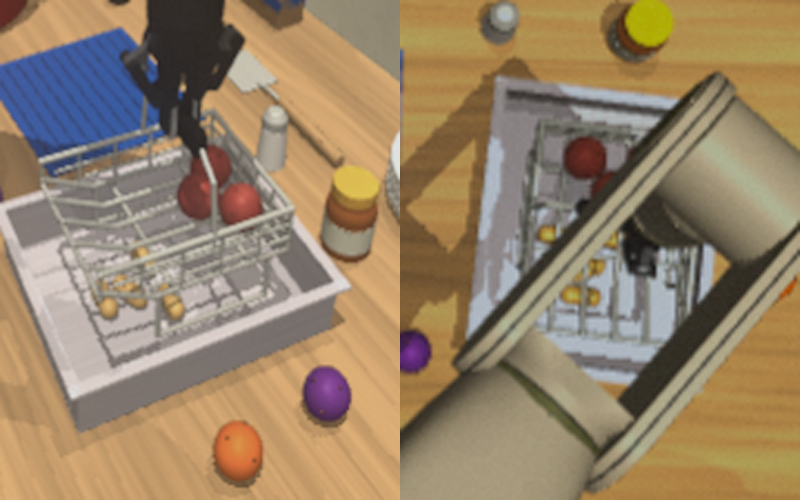

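```bash
python3 - <<'E'
import cv2,numpy as np
a=cv2.imread('pics/s2.png')[255:330,215:300]; b=cv2.imread('pics/t2.png')[200:250,295:345]
cv2.imwrite('pics/z2.png',np.hstack([cv2.resize(a,(480,424),interpolation=2),cv2.resize(b,(320,424),interpolation=2)]))
E
```

```text
(no output)
```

View pics/z2.png

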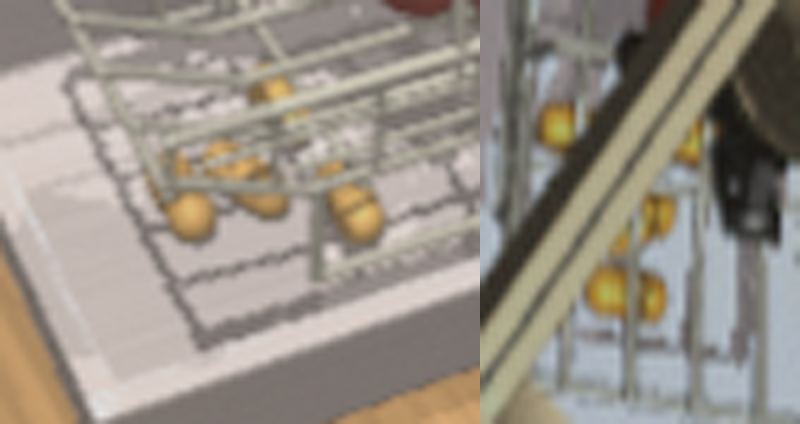

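```bash
python3 - <<'E'
from h import *
import pickle; top,side=pickle.load(open('cal.pkl','rb'))
np.set_printoptions(precision=3,suppress=True)
S=dict(A=(263.7,270.9),B=(246.9,289.5),C=(259.2,286.9),D=(277.3,291.3));T=dict(a=(309,215.1),b=(327.8,216.5),c=(320.8,226),d=(317.6,234.5))
for z in(.014,.113):
    for k,v in S.items(): print(z,k,onz(side,*v,z)[:2])
    for k,v in T.items(): print(z,k,onz(top,*v,z)[:2])
E
```

```text
0.014 A [ 0.454 -0.291]
0.014 B [ 0.383 -0.328]
0.014 C [ 0.415 -0.335]
0.014 D [ 0.448 -0.37 ]
0.014 a [ 0.45  -0.298]
0.014 b [ 0.447 -0.366]
0.014 c [ 0.412 -0.341]
0.014 d [ 0.381 -0.33 ]
0.113 A [ 0.401 -0.377]
0.113 B [ 0.339 -0.409]
0.113 C [ 0.367 -0.415]
0.113 D [ 0.395 -0.445]
0.113 a [ 0.445 -0.282]
0.113 b [ 0.442 -0.346]
0.113 c [ 0.41  -0.322]
0.113 d [ 0.381 -0.312]
```

```bash
python3 - <<'E'
from plan import *
rows([([.4653,-.3402,.312],-5.6,-6,12),([.555,.417,.312],33,-6,36)],-1)
E
```

```text
0 0 -0.002 0.003 0 0 -1; 0 0 -0.004 0.004 0 0 -1; 0 0 -0.006 0.008 0 0 -1; 0 -0.001 -0.009 0.01 0 0 -1; 0 0 -0.011 0.013 0 0 -1; 0 -0.001 -0.012 0.015 0 0 -1; 0 -0.001 -0.012 0.014 0 0 -1; 0 -0.001 -0.011 0.013 0 0 -1; 0 -0.001 -0.008 0.011 0 0 -1; 0 0 -0.006 0.007 0 0 -1; 0 -0.001 -0.004 0.004 0 0 -1; 0 0 -0.003 0.003 0 0 -1; 0.006 0 0 0 -0.001 -0.006 -1; 0.007 0 0 0 0 -0.006 -1; 0.008 0.001 0 0 -0.001 -0.007 -1; 0.009 0 0 0 -0.001 -0.007 -1; 0.011 0 0 0 -0.001 -0.01 -1; 0.012 0.001 0 0 -0.001 -0.011 -1; 0.015 0.001 0 0 -0.001 -0.013 -1; 0.017 0.001 0 0 -0.002 -0.015 -1

0.02 0.002 -0.001 0 -0.002 -0.018 -1; 0.023 0.003 0 0 -0.002 -0.02 -1; 0.024 0.003 0 0 -0.002 -0.022 -1; 0.027 0.004 -0.001 0 -0.003 -0.024 -1; 0.029 0.006 0 0 -0.002 -0.026 -1; 0.031 0.006 -0.001 0 -0.003 -0.028 -1; 0.033 0.008 -0.001 0 -0.003 -0.029 -1; 0.033 0.009 0 0 -0.004 -0.03 -1; 0.034 0.01 -0.002 0 -0.003 -0.032 -1; 0.034 0.011 -0.001 0 -0.003 -0.031 -1; 0.034 0.013 -0.001 0 -0.004 -0.032 -1; 0.032 0.013 -0.001 0 -0.003 -0.031 -1; 0.032 0.014 -0.002 0 -0.003 -0.03 -1; 0.03 0.015 -0.001 0 -0.003 -0.03 -1; 0.028 0.014 -0.002 0 -0.003 -0.027 -1; 0.026 0.015 -0.001 0 -0.003 -0.027 -1; 0.023 0.014 -0.002 0 -0.002 -0.024 -1; 0.021 0.013 -0.001 0 -0.003 -0.022 -1; 0.019 0.012 -0.001 0 -0.002 -0.019 -1; 0.017 0.011 -0.002 0 -0.002 -0.018 -1

0.014 0.01 -0.001 0 -0.001 -0.015 -1; 0.012 0.009 -0.001 0 -0.002 -0.013 -1; 0.01 0.008 0 0 -0.001 -0.011 -1; 0.008 0.006 -0.001 0 -0.001 -0.01 -1; 0.007 0.006 -0.001 0 -0.001 -0.008 -1; 0.006 0.004 0 0 0 -0.007 -1; 0.006 0.005 -0.001 0 -0.001 -0.006 -1; 0.005 0.004 0 0 0 -0.005 -1

end TCP [0.5533 0.4162 0.2931] grip [0.555  0.4173 0.312 ] [-1.474 -2.714  0.142]
```

Request:
{"fn": "send_rows", "kwargs": {"moves": "0 0 -0.002 0.003 0 0 -1; 0 0 -0.004 0.004 0 0 -1; 0 0 -0.006 0.008 0 0 -1; 0 -0.001 -0.009 0.01 0 0 -1; 0 0 -0.011 0.013 0 0 -1; 0 -0.001 -0.012 0.015 0 0 -1; 0 -0.001 -0.012 0.014 0 0 -1; 0 -0.001 -0.011 0.013 0 0 -1; 0 -0.001 -0.008 0.011 0 0 -1; 0 0 -0.006 0.007 0 0 -1; 0 -0.001 -0.004 0.004 0 0 -1; 0 0 -0.003 0.003 0 0 -1; 0.006 0 0 0 -0.001 -0.006 -1; 0.007 0 0 0 0 -0.006 -1; 0.008 0.001 0 0 -0.001 -0.007 -1; 0.009 0 0 0 -0.001 -0.007 -1; 0.011 0 0 0 -0.001 -0.01 -1; 0.012 0.001 0 0 -0.001 -0.011 -1; 0.015 0.001 0 0 -0.001 -0.013 -1; 0.017 0.001 0 0 -0.002 -0.015 -1"}}

```text
clock: 7.4
tool_pos: [0.4732, -0.2544, 0.2938]
tcp_rot: [-2.191, -2.145, 0.113]
force: [-0.1, -0.2, -5.9]
gripper_width: 0.0151
```

Request:
{"fn": "send_rows", "kwargs": {"moves": "0.02 0.002 -0.001 0 -0.002 -0.018 -1; 0.023 0.003 0 0 -0.002 -0.02 -1; 0.024 0.003 0 0 -0.002 -0.022 -1; 0.027 0.004 -0.001 0 -0.003 -0.024 -1; 0.029 0.006 0 0 -0.002 -0.026 -1; 0.031 0.006 -0.001 0 -0.003 -0.028 -1; 0.033 0.008 -0.001 0 -0.003 -0.029 -1; 0.033 0.009 0 0 -0.004 -0.03 -1; 0.034 0.01 -0.002 0 -0.003 -0.032 -1; 0.034 0.011 -0.001 0 -0.003 -0.031 -1; 0.034 0.013 -0.001 0 -0.004 -0.032 -1; 0.032 0.013 -0.001 0 -0.003 -0.031 -1; 0.032 0.014 -0.002 0 -0.003 -0.03 -1; 0.03 0.015 -0.001 0 -0.003 -0.03 -1; 0.028 0.014 -0.002 0 -0.003 -0.027 -1; 0.026 0.015 -0.001 0 -0.003 -0.027 -1; 0.023 0.014 -0.002 0 -0.002 -0.024 -1; 0.021 0.013 -0.001 0 -0.003 -0.022 -1; 0.019 0.012 -0.001 0 -0.002 -0.019 -1; 0.017 0.011 -0.002 0 -0.002 -0.018 -1"}}

```text
clock: 9.07
tool_pos: [0.5417, 0.3334, 0.2929]
tcp_rot: [-1.57, -2.657, 0.142]
force: [0.4, -0.1, -6.2]
gripper_width: 0.0153
```

Request:
{"fn": "send_rows", "kwargs": {"moves": "0.014 0.01 -0.001 0 -0.001 -0.015 -1; 0.012 0.009 -0.001 0 -0.002 -0.013 -1; 0.01 0.008 0 0 -0.001 -0.011 -1; 0.008 0.006 -0.001 0 -0.001 -0.01 -1; 0.007 0.006 -0.001 0 -0.001 -0.008 -1; 0.006 0.004 0 0 0 -0.007 -1; 0.006 0.005 -0.001 0 -0.001 -0.006 -1; 0.005 0.004 0 0 0 -0.005 -1"}}

```text
clock: 9.73
tool_pos: [0.5529, 0.4169, 0.2928]
tcp_rot: [-1.473, -2.716, 0.144]
force: [-0.1, -0.3, -6.3]
gripper_width: 0.0149
```

```bash
python3 look.py 3 120 20 330 260 50 80 242 320
```

```text
9.8333 [0.55294803 0.41697897 0.29236526] [ 0.12876025 -0.53625162 -5.94509378] [ 0.02204569 -0.01828898 -0.02884424] 0.014837404759709455
```

View pics/c3.png

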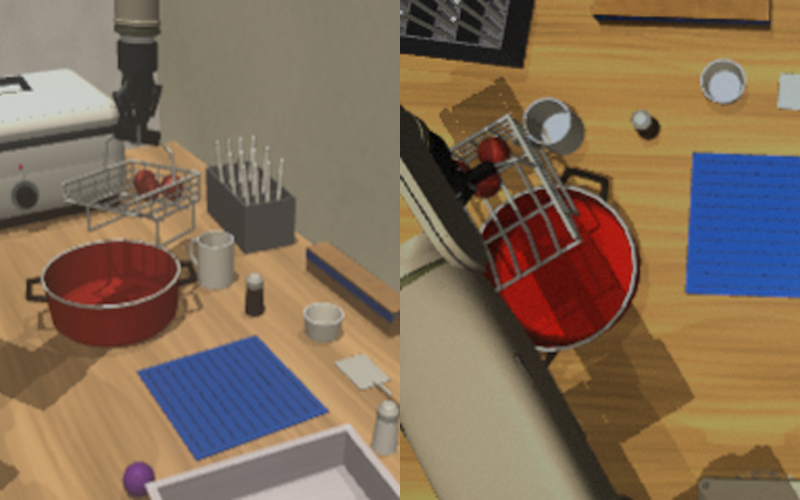

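View pics/t3.png

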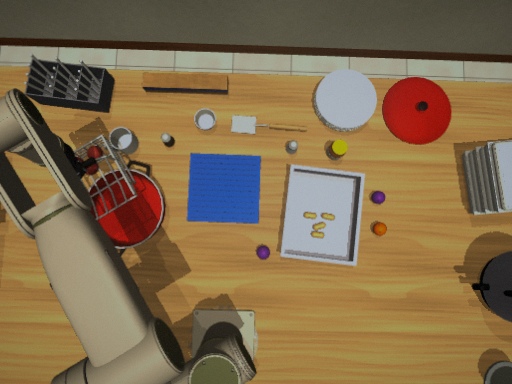

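```bash
python3 - <<'E'
from plan import *
pot=np.array([.451,.349]); u=np.array([np.cos(np.radians(33)),np.sin(np.radians(33))])
def wp(t,n,z=.302,lip=.035):
    c,s=np.cos(np.radians(t)),np.sin(np.radians(t)); off=lip-(-.125*c+.097*s); q=pot+off*u
    return ([q[0],q[1],z],33,t,n)
a=wp(5,8); print(a)
rows([a,(*a[:3],8),wp(14,8),wp(22,8),],-1)
rows([wp(30,8),wp(45,12),wp(53,6,z=.295)],-1)
E
```

```text
([np.float64(0.5776981557740142), np.float64(0.4312787444037658), 0.302], 33, 5, 8)
0 0.001 0 -0.009 0 0 -1; 0 0.003 0.001 -0.018 0 0 -1; 0 0.005 0.001 -0.03 0 0 -1; 0 0.006 0.002 -0.039 0 0 -1; 0 0.007 0.002 -0.039 0 0 -1; -0.001 0.004 0.002 -0.03 0 0 -1; 0 0.003 0.001 -0.018 0 0 -1; 0 0.001 0 -0.009 0 0 -1; 0 0 0 0 0 0 -1; 0 0 0 0 0 0 -1; 0 0 0 0 0 0 -1; 0 0 0 0 0 0 -1; 0 0 0 0 0 0 -1; 0 0 0 0 0 0 -1; 0 0 0 0 0 0 -1; 0 0 0 0 0 0 -1; 0 -0.001 0 -0.007 0 0 -1; 0 -0.001 0 -0.015 0 0 -1; 0 -0.002 0 -0.025 0 0 -1; 0 -0.003 -0.001 -0.031 0 0 -1

0 -0.003 0 -0.032 0 0 -1; 0 -0.003 -0.001 -0.025 0 0 -1; 0 -0.001 0 -0.015 0 0 -1; 0 -0.001 0 -0.007 0 0 -1; 0 -0.001 0 -0.006 0 0 -1; 0 -0.001 -0.001 -0.013 0 0 -1; 0 -0.002 -0.001 -0.022 0 0 -1; 0 -0.003 -0.001 -0.029 0 0 -1; 0 -0.003 -0.001 -0.028 0 0 -1; 0 -0.002 -0.001 -0.022 0 0 -1; 0 -0.002 -0.001 -0.013 0 0 -1; 0 0 0 -0.007 0 0 -1

end TCP [0.5534 0.4151 0.2846] grip [0.5475 0.4112 0.3022] [1.392 2.563 0.499]
0 -0.001 0 -0.006 0 0 -1; 0 -0.001 -0.001 -0.013 0 0 -1; 0 -0.003 -0.001 -0.022 0 0 -1; 0 -0.003 -0.002 -0.029 0 0 -1; 0 -0.003 -0.002 -0.028 0 0 -1; 0 -0.002 -0.001 -0.022 0 0 -1; 0 -0.002 -0.001 -0.013 0 0 -1; 0 -0.001 0 -0.006 0 -0.001 -1; 0 -0.001 -0.001 -0.007 0 0 -1; 0 -0.001 0 -0.011 0 0 -1; 0 -0.002 -0.002 -0.018 0 0 -1; 0 -0.003 -0.002 -0.026 0 0 -1; 0 -0.003 -0.003 -0.033 0 0 -1; 0 -0.004 -0.003 -0.036 0 0 -1; 0 -0.004 -0.004 -0.036 0 0 -1; 0 -0.003 -0.003 -0.033 0 0 -1; 0 -0.002 -0.002 -0.026 0 0 -1; 0 -0.002 -0.002 -0.018 0 0 -1; 0 -0.001 -0.001 -0.011 0 0 -1; 0 0 -0.001 -0.007 0 0 -1

0 -0.001 -0.001 -0.01 0 0 -1; 0 -0.003 -0.002 -0.023 0 0 -1; 0 -0.005 -0.003 -0.037 0 0 -1; 0 -0.005 -0.003 -0.037 0 0 -1; 0 -0.003 -0.002 -0.023 0 0 -1; 0 -0.001 -0.001 -0.01 0 0 -1

end TCP [0.4913 0.3747 0.2833] grip [0.4786 0.3665 0.2947] [1.185 2.184 1.089]
```

Request:
{"fn": "send_rows", "kwargs": {"moves": "0 0.001 0 -0.009 0 0 -1; 0 0.003 0.001 -0.018 0 0 -1; 0 0.005 0.001 -0.03 0 0 -1; 0 0.006 0.002 -0.039 0 0 -1; 0 0.007 0.002 -0.039 0 0 -1; -0.001 0.004 0.002 -0.03 0 0 -1; 0 0.003 0.001 -0.018 0 0 -1; 0 0.001 0 -0.009 0 0 -1; 0 0 0 0 0 0 -1; 0 0 0 0 0 0 -1; 0 0 0 0 0 0 -1; 0 0 0 0 0 0 -1; 0 0 0 0 0 0 -1; 0 0 0 0 0 0 -1; 0 0 0 0 0 0 -1; 0 0 0 0 0 0 -1; 0 -0.001 0 -0.007 0 0 -1; 0 -0.001 0 -0.015 0 0 -1; 0 -0.002 0 -0.025 0 0 -1; 0 -0.003 -0.001 -0.031 0 0 -1"}}

```text
clock: 11.5
tool_pos: [0.573, 0.4273, 0.2827]
tcp_rot: [1.457, 2.683, 0.223]
force: [0.1, -0.2, -6.6]
gripper_width: 0.0155
```

Request:
{"fn": "send_rows", "kwargs": {"moves": "0 -0.003 0 -0.032 0 0 -1; 0 -0.003 -0.001 -0.025 0 0 -1; 0 -0.001 0 -0.015 0 0 -1; 0 -0.001 0 -0.007 0 0 -1; 0 -0.001 0 -0.006 0 0 -1; 0 -0.001 -0.001 -0.013 0 0 -1; 0 -0.002 -0.001 -0.022 0 0 -1; 0 -0.003 -0.001 -0.029 0 0 -1; 0 -0.003 -0.001 -0.028 0 0 -1; 0 -0.002 -0.001 -0.022 0 0 -1; 0 -0.002 -0.001 -0.013 0 0 -1; 0 0 0 -0.007 0 0 -1"}}

```text
clock: 12.5
tool_pos: [0.5531, 0.4145, 0.284]
tcp_rot: [1.391, 2.562, 0.497]
force: [0.7, -0.2, -6.4]
gripper_width: 0.0152
```

```bash
python3 look.py 4 120 20 330 260 50 80 242 320
```

```text
12.6 [0.553461   0.41466993 0.28416572] [ 0.08879403  0.44860086 -6.4111059 ] [-0.33085057  0.5755924  -0.02819943] 0.015184384707404332
```

View pics/c4.png

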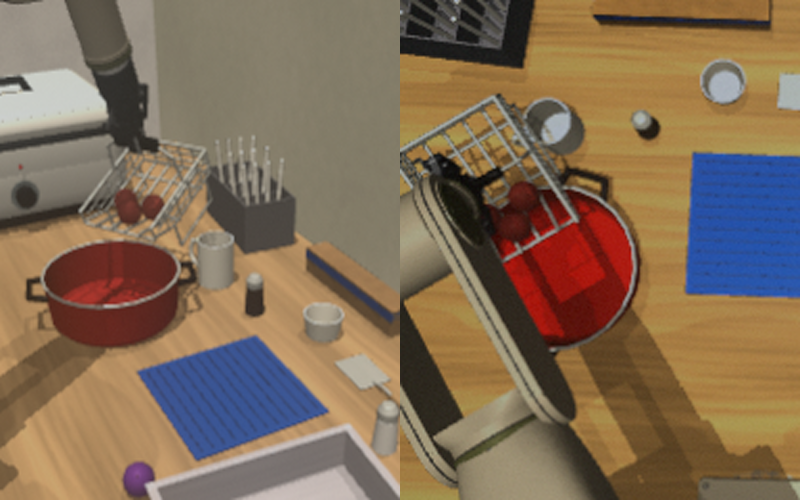

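Request:
{"fn": "send_rows", "kwargs": {"moves": "0 -0.001 0 -0.006 0 0 -1; 0 -0.001 -0.001 -0.013 0 0 -1; 0 -0.003 -0.001 -0.022 0 0 -1; 0 -0.003 -0.002 -0.029 0 0 -1; 0 -0.003 -0.002 -0.028 0 0 -1; 0 -0.002 -0.001 -0.022 0 0 -1; 0 -0.002 -0.001 -0.013 0 0 -1; 0 -0.001 0 -0.006 0 -0.001 -1; 0 -0.001 -0.001 -0.007 0 0 -1; 0 -0.001 0 -0.011 0 0 -1; 0 -0.002 -0.002 -0.018 0 0 -1; 0 -0.003 -0.002 -0.026 0 0 -1; 0 -0.003 -0.003 -0.033 0 0 -1; 0 -0.004 -0.003 -0.036 0 0 -1; 0 -0.004 -0.004 -0.036 0 0 -1; 0 -0.003 -0.003 -0.033 0 0 -1; 0 -0.002 -0.002 -0.026 0 0 -1; 0 -0.002 -0.002 -0.018 0 0 -1; 0 -0.001 -0.001 -0.011 0 0 -1; 0 0 -0.001 -0.007 0 0 -1"}}

```text
clock: 14.27
tool_pos: [0.5087, 0.3856, 0.2883]
tcp_rot: [1.242, 2.291, 0.948]
force: [-0.3, 0.3, -4.3]
gripper_width: 0.0149
```

Request:
{"fn": "send_rows", "kwargs": {"moves": "0 -0.001 -0.001 -0.01 0 0 -1; 0 -0.003 -0.002 -0.023 0 0 -1; 0 -0.005 -0.003 -0.037 0 0 -1; 0 -0.005 -0.003 -0.037 0 0 -1; 0 -0.003 -0.002 -0.023 0 0 -1; 0 -0.001 -0.001 -0.01 0 0 -1; 0 0 0 0 0 0 -1; 0 0 0 0 0 0 -1; 0 0 0 0 0 0 -1; 0 0 0 0 0 0 -1"}}

```text
clock: 15.1
tool_pos: [0.4919, 0.3746, 0.2838]
tcp_rot: [1.183, 2.183, 1.088]
force: [0.1, 0.0, -4.5]
gripper_width: 0.0152
```

```bash
python3 look.py 5 120 20 330 260 50 80 242 320
```

```text
15.2 [0.49174332 0.37449722 0.28335659] [ 0.38628709 -0.01558434 -4.58403364] [-0.71105691  1.06944036 -0.00393652] 0.014867387194823958
```

View pics/c5.png

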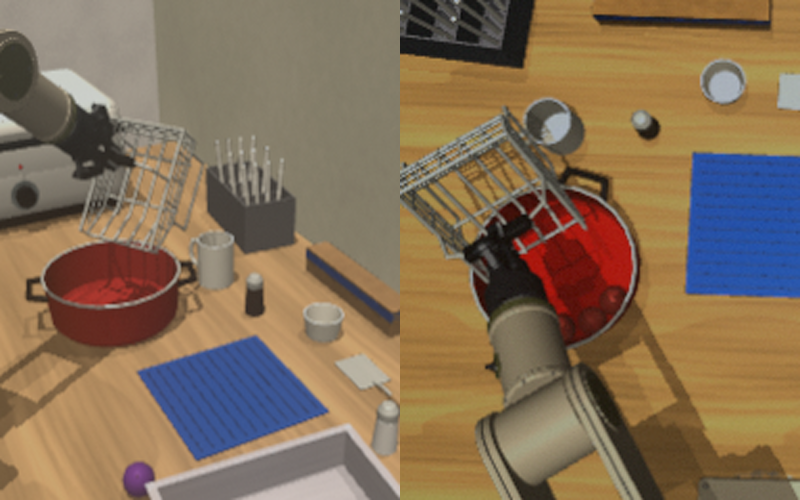

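```bash
python3 - <<'E'
from plan import *
rows([([.51,.35,.34],30,0,14),([.5412,.0152,.33],0,0,20),([.5412,.0152,.215],0,0,8)],-1)
E
```

```text
-0.001 0.001 0 0.021 -0.001 0.001 -1; -0.001 0.001 -0.001 0.031 0 0.002 -1; -0.001 0.001 -0.001 0.046 -0.002 0.002 -1; -0.003 0.002 -0.001 0.066 -0.001 0.004 -1; -0.002 0.002 -0.002 0.086 -0.003 0.004 -1; -0.004 0.003 -0.003 0.102 -0.002 0.006 -1; -0.004 0.003 -0.003 0.111 -0.003 0.006 -1; -0.003 0.002 -0.004 0.11 -0.003 0.005 -1; -0.004 0.002 -0.004 0.102 -0.003 0.006 -1; -0.002 0.001 -0.004 0.086 -0.002 0.004 -1; -0.003 0 -0.003 0.066 -0.002 0.004 -1; -0.001 0.001 -0.002 0.047 -0.001 0.002 -1; -0.001 0 -0.002 0.03 -0.001 0.002 -1; -0.001 0 -0.001 0.021 0 0.001 -1; -0.005 -0.002 0 0 0 0.008 -1; -0.006 -0.003 0 0 0 0.01 -1; -0.007 -0.003 0.001 0 0 0.013 -1; -0.011 -0.005 0 0 0 0.018 -1; -0.014 -0.005 0 0 0 0.024 -1; -0.017 -0.007 0.001 0 0 0.029 -1

-0.021 -0.007 0.001 0 0 0.034 -1; -0.024 -0.007 0 0 0 0.039 -1; -0.027 -0.007 0.001 0 0 0.043 -1; -0.027 -0.006 0.001 0 0 0.044 -1; -0.028 -0.005 0.001 0 0 0.044 -1; -0.027 -0.003 0.001 0 0 0.043 -1; -0.025 -0.002 0 0 0 0.039 -1; -0.022 -0.001 0.001 0 0 0.034 -1; -0.019 -0.001 0.001 0 0 0.029 -1; -0.015 0.001 0 0 0 0.023 -1; -0.012 0 0 0 0 0.018 -1; -0.008 0.001 0.001 0 0 0.014 -1; -0.006 0 0 0 0 0.01 -1; -0.006 0.001 0 0 0 0.008 -1; 0 0 0.005 0 0 0 -1; 0 0 0.011 0 0 0 -1; 0 0 0.018 0 0 0 -1; 0 0 0.024 0 0 0 -1; 0 0 0.023 0 0 0 -1; 0 0 0.018 0 0 0 -1

0 0 0.011 0 0 0 -1; 0 0 0.005 0 0 0 -1

end TCP [0.5415 0.0148 0.196 ] grip [0.5415 0.0148 0.215 ] [-2.221 -2.221 -0.   ]
```

Request:
{"fn": "send_rows", "kwargs": {"moves": "-0.001 0.001 0 0.021 -0.001 0.001 -1; -0.001 0.001 -0.001 0.031 0 0.002 -1; -0.001 0.001 -0.001 0.046 -0.002 0.002 -1; -0.003 0.002 -0.001 0.066 -0.001 0.004 -1; -0.002 0.002 -0.002 0.086 -0.003 0.004 -1; -0.004 0.003 -0.003 0.102 -0.002 0.006 -1; -0.004 0.003 -0.003 0.111 -0.003 0.006 -1; -0.003 0.002 -0.004 0.11 -0.003 0.005 -1; -0.004 0.002 -0.004 0.102 -0.003 0.006 -1; -0.002 0.001 -0.004 0.086 -0.002 0.004 -1; -0.003 0 -0.003 0.066 -0.002 0.004 -1; -0.001 0.001 -0.002 0.047 -0.001 0.002 -1; -0.001 0 -0.002 0.03 -0.001 0.002 -1; -0.001 0 -0.001 0.021 0 0.001 -1; -0.005 -0.002 0 0 0 0.008 -1; -0.006 -0.003 0 0 0 0.01 -1; -0.007 -0.003 0.001 0 0 0.013 -1; -0.011 -0.005 0 0 0 0.018 -1; -0.014 -0.005 0 0 0 0.024 -1; -0.017 -0.007 0.001 0 0 0.029 -1"}}

```text
clock: 16.87
tool_pos: [0.516, 0.2835, 0.3193]
tcp_rot: [1.709, 2.634, 0.0]
force: [0.3, 0.9, -4.5]
gripper_width: 0.015
```

Request:
{"fn": "send_rows", "kwargs": {"moves": "-0.021 -0.007 0.001 0 0 0.034 -1; -0.024 -0.007 0 0 0 0.039 -1; -0.027 -0.007 0.001 0 0 0.043 -1; -0.027 -0.006 0.001 0 0 0.044 -1; -0.028 -0.005 0.001 0 0 0.044 -1; -0.027 -0.003 0.001 0 0 0.043 -1; -0.025 -0.002 0 0 0 0.039 -1; -0.022 -0.001 0.001 0 0 0.034 -1; -0.019 -0.001 0.001 0 0 0.029 -1; -0.015 0.001 0 0 0 0.023 -1; -0.012 0 0 0 0 0.018 -1; -0.008 0.001 0.001 0 0 0.014 -1; -0.006 0 0 0 0 0.01 -1; -0.006 0.001 0 0 0 0.008 -1; 0 0 0.005 0 0 0 -1; 0 0 0.011 0 0 0 -1; 0 0 0.018 0 0 0 -1; 0 0 0.024 0 0 0 -1; 0 0 0.023 0 0 0 -1; 0 0 0.018 0 0 0 -1"}}

```text
clock: 18.53
tool_pos: [0.5405, 0.0153, 0.2089]
tcp_rot: [-2.219, -2.222, 0.003]
force: [-0.8, -0.4, -4.5]
gripper_width: 0.0149
```

Request:
{"fn": "send_rows", "kwargs": {"moves": "0 0 0.011 0 0 0 -1; 0 0 0.005 0 0 0 -1; 0 0 0 0 0 0 -1; 0 0 0 0 0 0 -1"}}

```text
clock: 18.87
tool_pos: [0.542, 0.0145, 0.1969]
tcp_rot: [2.22, 2.22, 0.0]
force: [0.2, -0.2, -4.4]
gripper_width: 0.0149
```

```bash
python3 look.py 6 120 90 330 330 60 80 270 300
```

```text
18.9667 [0.54265709 0.01435952 0.1979204 ] [-0.5734809  0.0050845 -4.5884239] [-0.03908329  0.00966457  0.02625569] 0.014907221026437432
```

View pics/c6.png

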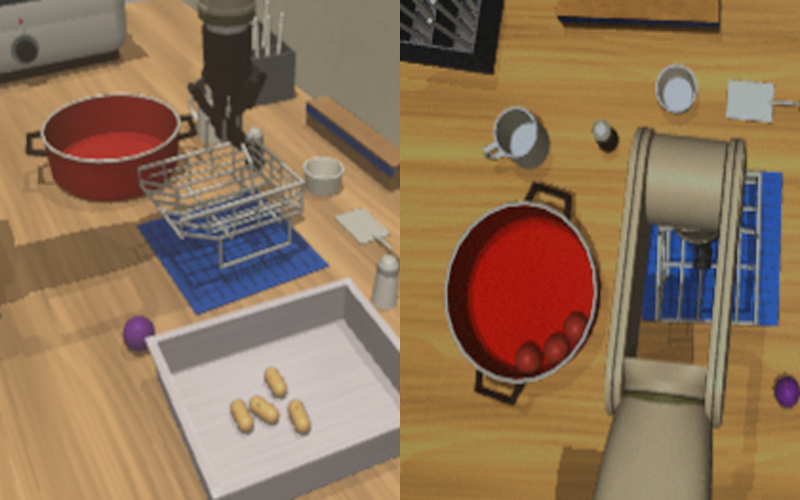

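Request:
{"fn": "send_rows", "kwargs": {"moves": "0 0 0.005 0 0 0 -1; 0 0 0.008 0 0 0 -1; 0 0 0.008 0 0 0 -1; 0 0 0.004 0 0 0 -1; 0 0 0.003 0 0 0 -1; 0 0 0.002 0 0 0 -1; 0 0 0 0 0 0 -1; 0 0 0 0 0 0 -1"}}

```text
clock: 19.63
tool_pos: [0.543, 0.0131, 0.1691]
tcp_rot: [2.219, 2.217, 0.001]
force: [-4.7, -5.6, 13.9]
gripper_width: 0.015
```

Request:
{"fn": "send_rows", "kwargs": {"moves": "0 0 -0.002 0 0 0 -1; 0 0 0 0 0 0 -1; 0 0 0 0 0 0 1; 0 0 0 0 0 0 1; 0 0 0 0 0 0 1; 0 0 0 0 0 0 1; 0 0 0 0 0 0 1; 0 0 0 0 0 0 1; 0 0 0 0 0 0 1; 0 0 0 0 0 0 1"}}

```text
clock: 20.47
tool_pos: [0.5417, 0.0143, 0.1682]
tcp_rot: [2.221, 2.22, -0.001]
force: [0.5, -0.7, -0.3]
gripper_width: 0.0855
```

Request:
{"fn": "send_rows", "kwargs": {"moves": "0 0 -0.005 0 0 0 1; 0 0 -0.01 0 0 0 1; 0 0 -0.02 0 0 0 1; 0 0 -0.03 0 0 0 1; 0 0 -0.03 0 0 0 1; 0 0 -0.03 0 0 0 1; 0 0 -0.02 0 0 0 1; 0 0 -0.01 0 0 0 1; 0 -0.01 0 0 0 0 1; 0 -0.03 0 0 0 0 1; 0 -0.04 0 0 0 0 1; 0 -0.04 0 0 0 0 1; 0 -0.03 0 0 0 0 1; 0 -0.01 0 0 0 0 1; 0 0 0 0 0 0 1"}}

```text
clock: 21.72
tool_pos: [0.38, 0.0146, 0.3237]
tcp_rot: [2.22, 2.219, 0.001]
force: [-0.1, -1.3, 0.5]
gripper_width: 0.0852
```

```bash
python3 look.py 7 120 90 330 330 60 80 270 300
```

```text
21.8167 [0.3818242  0.01445291 0.32337598] [ 0.06191506  0.05986992 -0.13568107] [-0.02003866 -0.00142294 -0.01922511] 0.0851609882234407
```

View pics/c7.png

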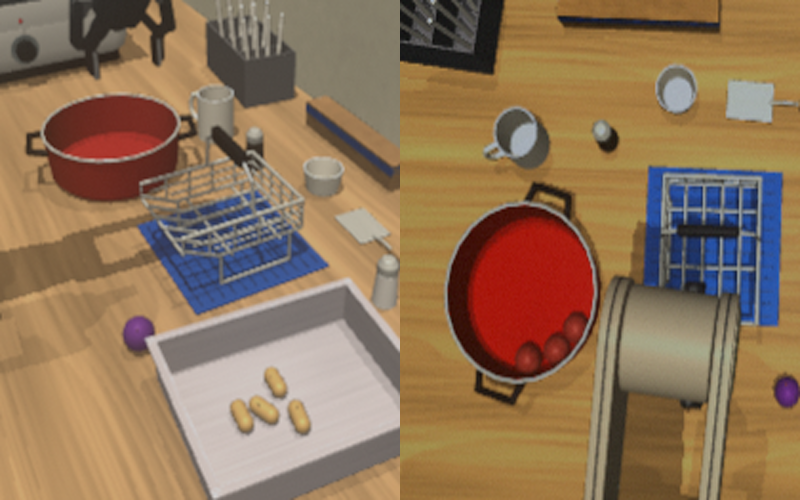

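View pics/t7.png

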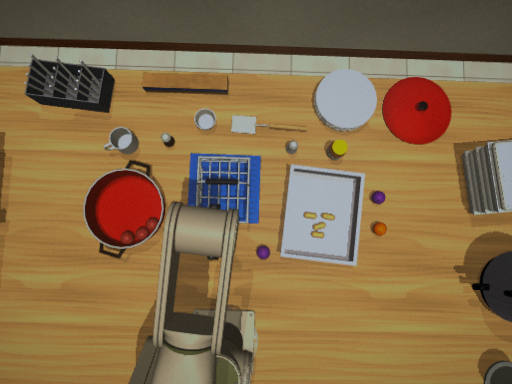

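```bash
python3 - <<'E'
from h import *
import pickle; top,side=pickle.load(open('cal.pkl','rb'))
print(onz(top,222.2,181.6,.19)); print(px(side,[.5417,.0145,.184]), 'seen', (232*210/400+120, 148*240/500+90))
manip.hand_in(); print(manip.observe()['clock'])
E
```

```text
[0.54024937 0.00944189 0.19      ]
(np.float64(239.94326673883222), np.float64(159.9475465338783)) seen (241.8, 161.04000000000002)
the job is handed in; nothing more can be done
the job is handed in; nothing more can be done
```

I finished all three steps and handed the job in at about 22 s; hand-in gives no verdict.

- **Small potatoes:** I shook the basket along its grip, held low inside the pan. Matching both pictures puts all four on the pan floor at about z = 14 mm. They still show there in the last picture.
- **Large potatoes:** I tipped the basket in stages to 53° over the pot. The carried weight fell by about 1.9 N, which fits three 60 g potatoes. Three red ones show in the pot and none in the basket.
- **Basket:** It stands upright on the mat. The top picture puts the grip at about (0.540, 0.009), 1 mm and 6 mm from the mat centre I measured at (0.541, 0.015). The side picture agrees to about 2 pixels.
- **Robot:** The gripper is open and clear of everything, with force readings near zero.
- **Bystanders:** None looked moved in the last top picture, but I judged that by eye and did not measure it.

While I set the basket down it pressed on the mat with about 14 N, so I backed off 2 mm before letting go. No check failed.

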